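Lay the chasing punches back in the graded tool rest

ROBOT

A 6-joint arm with a two-finger parallel gripper is mounted at the origin on the work surface. World frame = base frame: x ahead of the robot, y to its left, z up, the work surface at z = 0. Lengths are in m, angles in rad, forces in N, time in s.
With the tool pointing down it reaches from about 0.35 to 0.775 m from the base axis. Payload 7.3 kg.
Tool frame: the origin (TCP) lies at the very end of the fingers, on their centre line; the grasp point (between the pads) lies 19 mm behind it; z points along the fingers, y is the line along which they close (so a half turn about z gives the same grasp; the last joint's range is limited). The gripper opens to 92 mm and grips with 3 to 60 N. Pads are 19 mm wide; open, the fingers measure 130 mm over their backs; the gripper's body (75 mm by 190 mm) begins 47 mm behind the grasp point.
Start: joints at [1.07, 0.342, 1.524, -0, 1.275, -0.146], TCP at [0.182, 0.492, 0.227] pointing down, gripper open.
Joint ranges: [-2.53, 2.53], [-0.77, 2.02], [0.04, 2.7], [-1, 4.14], [0.28, 2.66], [-3.11, 3.11]. Speed limits (rad/s): [2.57, 2.57, 3.14, 3.14, 3.14, 3.14].

INTERFACE

Orientations are given as [roll, pitch, yaw] about the fixed x, y, z axes, in that order (R = Rz(yaw) Ry(pitch) Rx(roll)).
In Python, from cell import observe, read_camera, get_calibration, hand_in, search_frame gives the robot as it stands.
- The arm moves only by the tool step_arm, never from a script. Its argument "commands" is a list of rows, each an object with "translation": the shift along the tool's x, y, z in mm, a list of three; "roll": the turn about the tool's z in rad. In form: [{"translation": [x, y, z], "roll": roll}, ...]. A call has 1 to 20 rows; each row shifts and turns the commanded pose from where the row before left it, along the tool's axes as they then stand; what a row does not reach is not made up. A row lasts 1/12 s, in which the tool goes at most 41.7 mm and 7.16 degrees, less where a joint would pass 70% of its speed; a pose out of reach is approached as far as the arm can. A call is refused whole if a number of a shift passes 41.7 or a number of a turn 0.125, either way. A call with a gripper value outside its range is refused whole. "fingers" is the opening, from 0 (shut) to 1 (fully open), set as the call begins (left out, the last holds). The fingers move at their own pace and stop on an object; "grip_force" is the grip in N (left out, the last holds). Time passes only in rows, so rows that do not move let the fingers close. It gives the time, the measured TCP pose, the force, the opening and the grip force at its end, in the units of the state.
- observe(): the state, without advancing time (a new reading comes with each control period).
- read_camera(name): name is "scene" or "top" or "wrist"; returns the picture (420x560x3 uint8, red, green, blue); there is no depth.
- get_calibration(name): a dict with "camera_matrix" (3x3 intrinsics, pixels), "world_from_camera" (4x4, takes a point from camera to world coordinates). Camera axes: x right, y up, looking along -z (the intrinsics and any distortion apply to the point x, -y, -z); pixel columns grow to the right and rows downward; lengths in m; the calibration is good to about 2 mm. A picture is of the moment at which its call begins: read the wrist's pose just before it. get_calibration takes no time and is no camera call; for the wrist camera it gives the pose at the moment of the call.
- hand_in(): hands the job in; it is judged then, once.
Trained networks look in the newest picture that a camera, given by its name, has taken for a name from the list of things; names that differ only in an ending like _2 or _b are one class to them, and where a whole thing is asked for, a point or a joint stands for the part that bears it (a point fixed in the world has none). Each returns a list of dicts, best first, with "confidence" (0 to 1); they miss things now and then, are a little off and sometimes report something else, mostly with a low value. They report only what shows in the picture. A call takes as long as a camera call. They do not tell look-alikes from the thing itself.
- search_frame(camera, name): "at" ([x, y, z] in m, in world coordinates, good to about 4 mm: the middle of the surface that is visible of it).
The state is a dict: "time": time; "qpos": joint angles; "qvel": joint speeds; "joint_efforts": joint torques, N m; "tool_pos": TCP position; "tool_rot": TCP orientation; "contact_force": force on the tool from outside, world axes, zero at the start; "torque": the same for the moment, N m; "opening": finger opening in m; "grip_force": force on a finger pad.
Only numpy, scipy, OpenCV 4.12 (cv2) and the standard library are available. Lean on these libraries where they do the work, as an engineer would, in place of code of your own. Each camera call takes 0.05 s, during which the arm holds its last target. There are 200 camera calls.

TASK

Four steel chasing punches lie about on the stone slab: lay them back in the wooden tool rest in order of length, one in each pair of notches, the shortest at the rest's narrow end and the longest at its wide end. Each must lie flat and straight across both battens, down in its notches and with its length centred over the battens; the tips may point either way. Leave the wax tin, file and hammer where they are.

Things in the scene. Friction and masses are not known exactly. Their poses are not given: they have to be found in the camera images.
- punch_shortest: the shortest of four black steel chasing punches with bright ends: bar 86 mm long (its x), 12 mm wide and high, flat underside, 0.08 kg. Struck end at -x; the last 26 mm to +x taper narrow, so its centre of mass is 4 mm to -x. Origin: mid-length, on the underside, z up. Starts flat on the slab within about 50 degrees of its x axis; the four swap places
- punch_short: the second shortest of four black steel chasing punches with bright ends: bar 104 mm long (its x), 15 mm wide and high, flat underside, 0.16 kg. Struck end at -x; the last 31 mm to +x taper narrow, so its centre of mass is 5 mm to -x. Origin: mid-length, on the underside, z up. Starts flat on the slab within about 50 degrees of its x axis; the four swap places
- punch_long: the second longest of four black steel chasing punches with bright ends: bar 122 mm long (its x), 18 mm wide and high, flat underside, 0.26 kg. Struck end at -x; the last 37 mm to +x taper narrow, so its centre of mass is 6 mm to -x. Origin: mid-length, on the underside, z up. Starts flat on the slab within about 50 degrees of its x axis; the four swap places
- punch_longest: the longest of four black steel chasing punches with bright ends: bar 140 mm long (its x), 21 mm wide and high, flat underside, 0.41 kg. Struck end at -x; the last 42 mm to +x taper narrow, so its centre of mass is 7 mm to -x. Origin: mid-length, on the underside, z up. Starts flat on the slab within about 50 degrees of its x axis; the four swap places
- tool_rest: fixed wooden rest: board 244 mm long (y), 83 mm wide at its narrow end (-y), 141 at the wide end (+y), with two battens splayed likewise, 40 to 80 mm clear between. Four notch pairs at y = -84, -28, 28, 84 mm: floors 34 mm wide, 24 above the bench, 45-degree teeth to 35; a punch lies across both, along x, centred on x = 0. Origin: underside centre. Any bearing, either side
- slab: fixed rough-edged stone slab about 345 x 325 mm, on which the punches start; its flat top is 30 mm above the bench. Origin: centre of its underside; z up. It stands on the side that the tool rest does not. The bare bench is at z = 0; punches laid in neighbouring notches are 36 mm or more apart, so open the fingers only a little there
- wax_tin: small round aluminium wax tin with a red and brass lid, 43 mm diameter, 18 mm high, lying loose near the middle of the slab between the punches; origin: centre of its underside. To be left where it is
- file: hand file lying flat and loose on the bench between slab and rest, along its own x: wooden handle from x = -130 to -40 mm, 22 mm wide and 20 mm high, black blade from there to x = +110 mm, 20 mm wide and 6 mm thick; origin on the underside. To be left where it is
- hammer: hammer with wooden handle, 250 mm long along its own x, head at +x about 85 mm across and 26 mm high, lying loose at the far side of the bench; origin: middle of its length, on the underside. To be left where it is
Not all that is in view belongs to the job. Leave any turquoise or yellow look-alike of the punch_short alone.

How it is judged:
At the end, for the whole second after the job is handed in: All four punches at rest in the rest, shortest at its narrow end to longest at its wide end: each within 12 mm of its notch centre along the row and of centred lengthwise, underside 19 to 29 mm above the bench, within 0.22 rad of square to the row and 0.1 rad of level (x of punch_shortest in the frame of tool_rest between -0.012 and 0.012 m and y of punch_shortest in the frame of tool_rest between -0.096 and -0.072 m and z of punch_shortest in the frame of tool_rest between 0.019 and 0.029 m and angle between the x axis of each of punch_shortest, punch_short, punch_long, punch_longest and the x axis of tool_rest, either way round below 0.22 rad and angle between each of punch_shortest, punch_short, punch_long, punch_longest's own z axis and vertical below 0.1 rad and linear speed of each of punch_shortest, punch_short, punch_long, punch_longest below 0.02 m/s and x of punch_short in the frame of tool_rest between -0.012 and 0.012 m and y of punch_short in the frame of tool_rest between -0.04 and -0.016 m and z of punch_short in the frame of tool_rest between 0.019 and 0.029 m and x of punch_long in the frame of tool_rest between -0.012 and 0.012 m and y of punch_long in the frame of tool_rest between 0.016 and 0.04 m and z of punch_long in the frame of tool_rest between 0.019 and 0.029 m and x of punch_longest in the frame of tool_rest between -0.012 and 0.012 m and y of punch_longest in the frame of tool_rest between 0.072 and 0.096 m and z of punch_longest in the frame of tool_rest between 0.019 and 0.029 m); the robot touches nothing.
It fails at once if the wax tin is shifted by more than 20 mm (distance of wax_tin from where it was at the start of the episode above 0.02 m).
It fails at once if the file is shifted by more than 20 mm (distance of file from where it was at the start of the episode above 0.02 m).
It fails at once if the hammer is shifted by more than 20 mm (distance of hammer from where it was at the start of the episode above 0.02 m).
It also fails if it takes over 104 s, if anything falls off the work surface, if the arm or the gripper's body presses on something with over 40 N, if the wrist force passes 120 N, or if a joint passes its speed limit or range.

## Working session

There is one attempt and no reset: what is moved stays moved. The work goes in short steps, Python scripts to look and compute and a tool call to move; the robot and the scene stay as the last step left them, time stands still between calls to the robot, and variables do not carry over. Pictures are saved under pics/ and viewed, at most 14 in all, crops included, and the job is handed in when it is done.

Besides the shell and the picture viewer there is one more tool, called after "Request:" as name(argument=value, ...) on one line, values as JSON. step_arm: Moves the arm, as the interface text tells. Its arguments: {"type":"object","properties":{"commands":{"type":"array"},"fingers":{"type":"number"},"grip_force":{"type":"number"}},"required":["commands"]}

```bash
mkdir -p pics; ls; python3 - <<'E'
from cell import *
import cv2
for c in ("top","scene"):
    im=read_camera(c); cv2.imwrite(f"pics/{c}0.png",cv2.cvtColor(im,cv2.COLOR_RGB2BGR))
    k=get_calibration(c);print(c,k["camera_matrix"],k["world_from_camera"].round(3) if hasattr(k["world_from_camera"],'round') else k["world_from_camera"])
    for n in ("punch_shortest","punch_short","punch_long","punch_longest","tool_rest","wax_tin","file","hammer","slab"):
        print(n,[( [round(v,3) for v in d["at"]],round(d["confidence"],2)) for d in search_frame(c,n)])
print(observe())
E
```

```text
pics
top [[514.40349059   0.         281.65497686]
 [  0.         514.40349059 210.79916494]
 [  0.           0.           1.        ]] [[-0.025  0.996 -0.084  0.394]
 [-1.    -0.025 -0.008 -0.088]
 [-0.01   0.083  0.996  1.277]
 [ 0.     0.     0.     1.   ]]
punch_shortest [([0.431, -0.316, 0.042], 0.61)]
punch_short [([0.227, -0.259, 0.016], 0.78), ([0.255, -0.467, 0.012], 0.73), ([0.462, -0.148, 0.046], 0.72), ([0.396, -0.515, 0.017], 0.67)]
punch_long [([0.608, -0.156, 0.047], 0.91), ([0.584, -0.326, 0.056], 0.29)]
punch_longest [([0.584, -0.323, 0.057], 0.6)]
tool_rest [([0.525, 0.214, 0.008], 0.63)]
wax_tin [([0.53, -0.23, 0.05], 0.69)]
file [([0.535, -0.002, 0.002], 0.55)]
hammer [([0.778, -0.097, 0.026], 0.57)]
slab [([0.517, -0.228, 0.031], 0.64)]
scene [[379.86734281   0.         274.9584882 ]
 [  0.         379.86734281 209.2436475 ]
 [  0.           0.           1.        ]] [[-0.396 -0.684  0.613  1.135]
 [ 0.918 -0.305  0.253  0.184]
 [ 0.014  0.663  0.749  0.813]
 [ 0.     0.     0.     1.   ]]
punch_shortest [([0.594, -0.325, 0.047], 0.71)]
punch_short [([0.549, -0.0
[... 492 characters left out ...]
.69)]
{'time': 1.0, 'qpos': array([ 1.06997529e+00,  3.42000210e-01,  1.52409893e+00, -3.59186180e-06,
        1.27538636e+00, -1.46021164e-01]), 'qvel': array([4.58958340e-04, 6.40797947e-04, 2.43599703e-05, 8.04378487e-04,
       3.07357163e-04, 1.05250273e-03]), 'joint_efforts': array([ 4.52902277e-04, -4.31123185e+01, -2.44486052e+01,  7.17244972e-02,
        4.82331205e-02, -3.80979122e-05]), 'tool_pos': array([0.18238845, 0.49232531, 0.22674077]), 'tool_rot': array([3.14148714e+00, 1.89907904e-05, 2.78679383e+00]), 'contact_force': array([-0.02394899,  0.94060505, -0.04004822]), 'torque': array([-0.01231829, -0.04851211,  0.01187253]), 'grip_force': 0.0, 'opening': 0.09159071542132065}
```

```bash
python3 - <<'E'
import cv2
im=cv2.imread("pics/top0.png"); cv2.imwrite("pics/top0b.png",cv2.resize(im,(800,600),interpolation=cv2.INTER_CUBIC))
E
```

```text
(no output)
```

View pics/top0b.png

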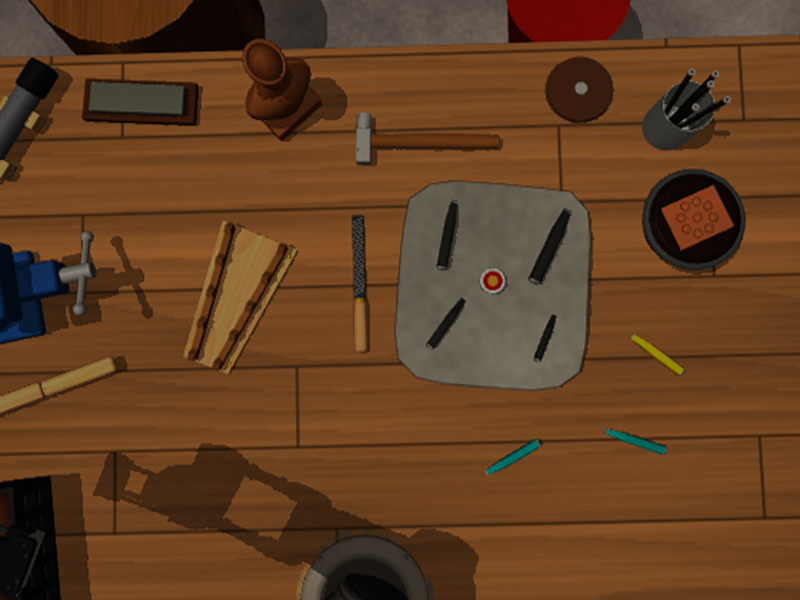

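View pics/scene0.png

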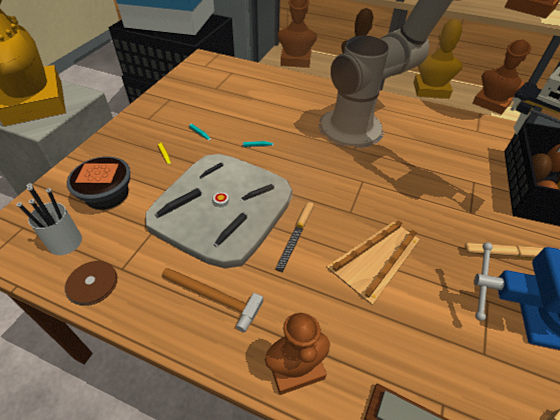

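```bash
cat > h.py <<'E'
import numpy as np, cv2
from cell import *
def ray(cam,px,z,k=None):
    k=k or get_calibration(cam); K=np.array(k["camera_matrix"]);T=np.array(k["world_from_camera"])
    px=np.atleast_2d(px).astype(float)
    d=np.c_[(px[:,0]-K[0,2])/K[0,0],-(px[:,1]-K[1,2])/K[1,1],-np.ones(len(px))]@T[:3,:3].T
    return T[:3,3]+d*((z-T[2,3])/d[:,2])[:,None]
def proj(P,k):
    K=np.array(k["camera_matrix"]);T=np.array(k["world_from_camera"])
    c=(np.atleast_2d(P)-T[:3,3])@T[:3,:3]
    return np.c_[K[0,0]*c[:,0]/-c[:,2]+K[0,2],-K[1,1]*c[:,1]/-c[:,2]+K[1,2]]
def togo(x,y,z,ang):
    """moves to put TCP at x,y,z with tool x axis along +-ang (world yaw)"""
    s=observe();p=s["tool_pos"];yaw=s["tool_rot"][2]
    d=np.array([x,y,z])-p
    dy=(ang-yaw+np.pi/2)%np.pi-np.pi/2
    c,sn=np.cos(yaw),np.sin(yaw)
    return dict(t=round(s["time"],2),tool_mm=np.round([1e3*(c*d[0]+sn*d[1]),1e3*(sn*d[0]-c*d[1]),-1e3*d[2]],1),roll=round(-dy,3),yaw=round(yaw,3),q6=round(s["qpos"][5],2))
E
python3 - <<'E'
from h import *
im=cv2.imread("pics/top0.png")
k=get_calibration("top")
g=im.max(axis=2)
for n,(u,v),h in (("longest",(550,246),21),("long",(448,235),18),("short",(446,323),15),("shortest",(545,338),12)):
    u*=.7;v*=.7
    m=np.zeros(g.shape,np.uint8);y0,x0=int(v)-38,int(u)-30
    sub=(g[y0:y0+76,x0:x0+60]<62).astype(np.uint8);m[y0:y0+76,x0:x0+60]=sub
    _,l,st,ce=cv2.connectedComponentsWithStats(m)
    i=np.argmin(np.hypot(*(ce[1:]-[u,v]).T))+1
    pts=np.argwhere(l==i)[:,::-1]
    W=ray("top",pts,.03+h/1000,k)[:,:2]
    (c,wh,a)=cv2.minAreaRect((W*1000).astype(np.float32))
    vv,ev=np.linalg.svd(W-W.mean(0),full_matrices=False)[1:];d=ev[0]*np.sign(ev[0][0])
    t=(W-W.mean(0))@d; w=(W-W.mean(0))@np.array([-d[1],d[0]])
    print(n,np.round(c,1),np.round(wh,1),"ang",np.arctan2(d[1],d[0]).round(3),len(pts),"width -end,+end",[np.round(1e3*np.ptp(w[s])) for s in (t<t.min()+.02,t>t.max()-.02)])
cr=im[100:300,115:430]; cv2.imwrite("pics/crop1.png",cv2.resize(cr[:,155:],(800,600)) if 0 else cv2.resize(cr,None,fx=2.5,fy=2.5,interpolation=cv2.INTER_CUBIC))
E
```

```text
longest [ 583.3 -329.6] [ 26.7 137.2] ang -0.466 553 width -end,+end [np.float64(26.0), np.float64(17.0)]
long [ 606.5 -158.5] [ 24.1 116.4] ang -0.199 421 width -end,+end [np.float64(24.0), np.float64(17.0)]
short [ 458.5 -150.8] [18.4 98.9] ang -0.646 285 width -end,+end [np.float64(18.0), np.float64(15.0)]
shortest [ 431.7 -315.9] [15.  79.4] ang -0.41 188 width -end,+end [np.float64(14.0), np.float64(11.0)]
```

View pics/crop1.png

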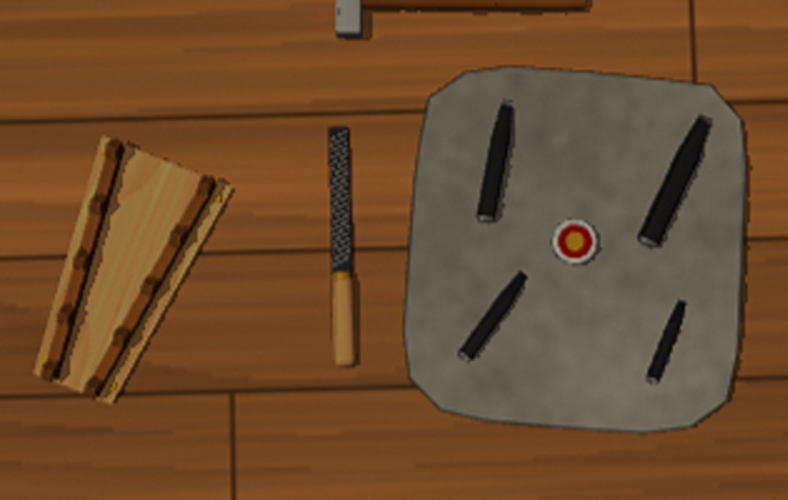

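```bash
python3 - <<'E'
from h import *
px=np.array([[102,136],[233,187],[115,404],[35,374]])/2.5+[115,100]
W=ray("top",px,.01)[:,:2];print(W.round(4))
print([np.linalg.norm(W[i]-W[(i+1)%4]).round(3) for i in range(4)])
mw=(W[0]+W[1])/2;mn=(W[2]+W[3])/2;d=mw-mn
c=(mw+mn)/2;print("centre",c,"len",np.linalg.norm(d),"row ang",np.arctan2(d[1],d[0]))
print(togo(c[0],c[1],.3,np.arctan2(d[1],d[0])-np.pi/2))
k=get_calibration("wrist");print(k["camera_matrix"],np.round(k["world_from_camera"],3))
E
```

```text
[[0.6499 0.2342]
 [0.5949 0.1036]
 [0.3826 0.2225]
 [0.414  0.3013]]
[np.float64(0.142), np.float64(0.243), np.float64(0.085), np.float64(0.245)]
centre [0.51034663 0.21539529] len 0.24260848286031014 row ang -0.39349445012851914
{'t': 1.0, 'tool_mm': array([-403.7, -145.7,  -73.3]), 'roll': np.float64(-1.532), 'yaw': np.float64(2.787), 'q6': np.float64(-0.15)}
[[360.84681269   0.         278.70860173]
 [  0.         360.84681269 216.74608508]
 [  0.           0.           1.        ]] [[ 0.347 -0.902 -0.257  0.114]
 [ 0.938  0.334  0.095  0.516]
 [-0.    -0.274  0.962  0.385]
 [ 0.     0.     0.     1.   ]]
```

Request:
step_arm(commands=[{"translation":[-30,-11,0],"roll":0},{"translation":[-34,-12,0],"roll":0},{"translation":[-34,-12,0],"roll":0},{"translation":[-34,-12,0],"roll":0},{"translation":[-34,-12,0],"roll":0},{"translation":[-34,-12,0],"roll":0},{"translation":[-34,-12,0],"roll":0},{"translation":[-34,-12,0],"roll":0},{"translation":[-34,-12,0],"roll":0},{"translation":[-34,-12,0],"roll":0},{"translation":[-34,-12,0],"roll":0},{"translation":[-34,-14,0],"roll":0},{"translation":[0,0,0],"roll":0.12},{"translation":[0,0,0],"roll":0.12},{"translation":[0,0,0],"roll":0.12},{"translation":[0,0,0],"roll":0.12},{"translation":[0,0,0],"roll":0.12},{"translation":[0,0,0],"roll":0.12},{"translation":[0,0,0],"roll":0.12},{"translation":[0,0,0],"roll":0.12}])

```text
time: 2.67
tool_pos: [0.5109, 0.216, 0.2267]
tool_rot: [3.142, -0.0, 1.821]
contact_force: [-0.1, 0.2, 0.1]
opening: 0.0918
grip_force: 0.0
```

Request:
step_arm(commands=[{"translation":[0,0,0],"roll":0.12},{"translation":[0,0,0],"roll":0.12},{"translation":[0,0,0],"roll":0.12},{"translation":[0,0,0],"roll":0.12},{"translation":[0,0,0],"roll":0.12},{"translation":[0,0,0],"roll":0.05},{"translation":[0,0,0],"roll":0},{"translation":[0,0,0],"roll":0}])

```text
time: 3.33
tool_pos: [0.5108, 0.216, 0.2267]
tool_rot: [-3.142, -0.0, 1.179]
contact_force: [-0.4, 0.3, -0.1]
opening: 0.0921
grip_force: 0.0
```

```bash
python3 - <<'E'
from h import *
import json
k=get_calibration("wrist");im=read_camera("wrist")
json.dump({a:np.array(b).tolist() for a,b in k.items()},open("k1.json","w"))
cv2.imwrite("pics/w1.png",cv2.cvtColor(im,cv2.COLOR_RGB2BGR))
print(togo(.5103,.2154,.227,1.178), observe()["tool_pos"])
# predicted notch centres at batten floors (half gap) drawn
R=np.array([np.cos(-1.964),np.sin(-1.964)]);D=np.array([np.cos(-.3935),np.sin(-.3935)]);c=np.array([.5103,.2154])
b=cv2.imread("pics/w1.png")
for y in (-.084,-.028,.028,.084):
    for s in (-1,1):
        p=c+D*y+R*s*(.03+.08*(y+.122)/1+.008)
        u=proj([*p,.024],k)[0];cv2.circle(b,tuple(int(round(a)) for a in u),2,(0,255,0),-1)
cv2.imwrite("pics/w1d.png",cv2.resize(b,(800,600),interpolation=cv2.INTER_CUBIC))
E
```

```text
{'t': 3.38, 'tool_mm': array([-0.8, -0.3, -0.3]), 'roll': np.float64(0.001), 'yaw': np.float64(1.179), 'q6': np.float64(0.65)} [0.51082207 0.21599904 0.22670737]
```

View pics/w1d.png

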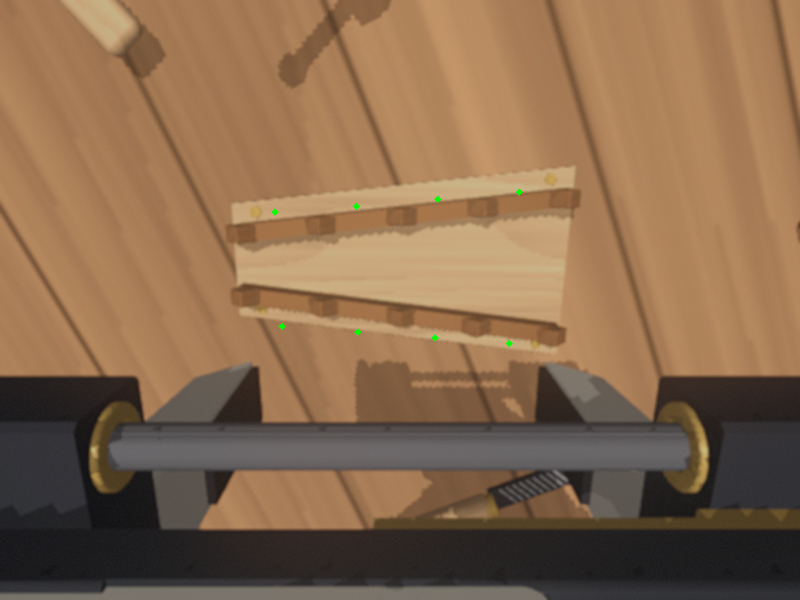

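```bash
python3 - <<'E'
from h import *
import json
k=json.load(open("k1.json"))
U=np.array([(241,232),(321,223),(401,215),(483,207),(564,198)])*.7;L=np.array([(246,297),(323,306),(401,316),(477,326),(553,335)])*.7
A=ray("",U,.03,k)[:,:2];B=ray("",L,.03,k)[:,:2];M=(A+B)/2
y=np.arange(-112,113,56)/1000
P=np.polyfit(y,M,1);print(P, np.hypot(*P[0]),np.arctan2(P[0][1],P[0][0]),(B-A).round(4)[[0,4]], np.arctan2(*(B-A)[:,::-1].T))
D=P[0]/np.hypot(*P[0])
for v in (-.084,-.028,.028,.084): print((P[1]+D*v).round(4))
# shortest grasp pose
print(togo(.432,-.316,.2,2.73))
E
```

```text
[[ 0.90260798 -0.38826719]
 [ 0.5151518   0.21727132]] 0.9825744628607789 -0.40623433494524847 [[-0.0178 -0.0424]
 [-0.0367 -0.0902]] [-1.96852654 -1.97913515 -1.9611585  -1.96908096 -1.95702132]
[0.438  0.2505]
[0.4894 0.2283]
[0.5409 0.2062]
[0.5923 0.1841]
{'t': 3.38, 'tool_mm': array([-521.8,  130.4,   26.7]), 'roll': np.float64(-1.551), 'yaw': np.float64(1.179), 'q6': np.float64(0.65)}
```

Request:
step_arm(commands=[{"translation":[-30,7.5,0],"roll":0},{"translation":[-37.8,9.5,0],"roll":0},{"translation":[-37.8,9.5,0],"roll":0},{"translation":[-37.8,9.5,0],"roll":0},{"translation":[-37.8,9.5,0],"roll":0},{"translation":[-37.8,9.5,0],"roll":0},{"translation":[-37.8,9.5,0],"roll":0},{"translation":[-37.8,9.5,0],"roll":0},{"translation":[-37.8,9.5,0],"roll":0},{"translation":[-37.8,9.5,0],"roll":0},{"translation":[-37.8,9.5,0],"roll":0},{"translation":[-37.8,9.5,0],"roll":0},{"translation":[-37.8,9.5,0],"roll":0},{"translation":[-37.8,9.5,0],"roll":0},{"translation":[0,0,0],"roll":-0.12},{"translation":[0,0,0],"roll":-0.12},{"translation":[0,0,0],"roll":-0.12},{"translation":[0,0,0],"roll":-0.12},{"translation":[0,0,0],"roll":-0.12},{"translation":[0,0,0],"roll":-0.12}], fingers=0.5)

```text
time: 5.05
tool_pos: [0.4316, -0.3158, 0.2267]
tool_rot: [3.142, -0.0, 1.904]
contact_force: [0.4, -1.2, 0.4]
opening: 0.0459
grip_force: 0.0
```

Request:
step_arm(commands=[{"translation":[0,0,0],"roll":-0.12},{"translation":[0,0,0],"roll":-0.12},{"translation":[0,0,0],"roll":-0.12},{"translation":[0,0,0],"roll":-0.12},{"translation":[0,0,0],"roll":-0.12},{"translation":[0,0,0],"roll":-0.12},{"translation":[0,0,0],"roll":-0.113},{"translation":[0,0,0],"roll":0},{"translation":[0,0,0],"roll":0}])

```text
time: 5.8
tool_pos: [0.4317, -0.3157, 0.2267]
tool_rot: [3.141, 0.0, 2.727]
contact_force: [0.3, 0.2, 0.9]
opening: 0.0461
grip_force: 0.0
```

```bash
cat > p.py <<'E'
from h import *
PUN={"shortest":(.432,-.316,-.41,.086,.012),"short":(.4585,-.151,-.646,.104,.015),"long":(.6065,-.1585,-.199,.122,.018),"longest":(.583,-.3295,-.466,.140,.021)}
def draw(b,k,names):
    for n in names:
        x,y,a,L,w=PUN[n];d=np.array([np.cos(a),np.sin(a)]);e=np.array([-d[1],d[0]])
        Q=[[*(np.array([x,y])+d*L/2*i+e*w/2*j),.03+w] for i,j in ((-1,-1),(1,-1),(1,1),(-1,1))]
        cv2.polylines(b,[np.round(proj(Q,k)*8).astype(int).reshape(-1,1,2)],True,(0,255,0),1,cv2.LINE_AA,3)
E
python3 - <<'E'
from p import *
k=get_calibration("wrist");im=read_camera("wrist")
b=cv2.cvtColor(im,cv2.COLOR_RGB2BGR);cv2.imwrite("pics/w2.png",b)
draw(b,k,PUN);cv2.imwrite("pics/w2d.png",cv2.resize(b,(800,600),interpolation=cv2.INTER_CUBIC))
print(togo(.432,-.316,.033,2.732))
E
```

```text
{'t': 5.85, 'tool_mm': array([-4.000e-01, -1.000e-01,  1.937e+02]), 'roll': np.float64(-0.005), 'yaw': np.float64(2.727), 'q6': np.float64(-1.93)}
```

View pics/w2d.png

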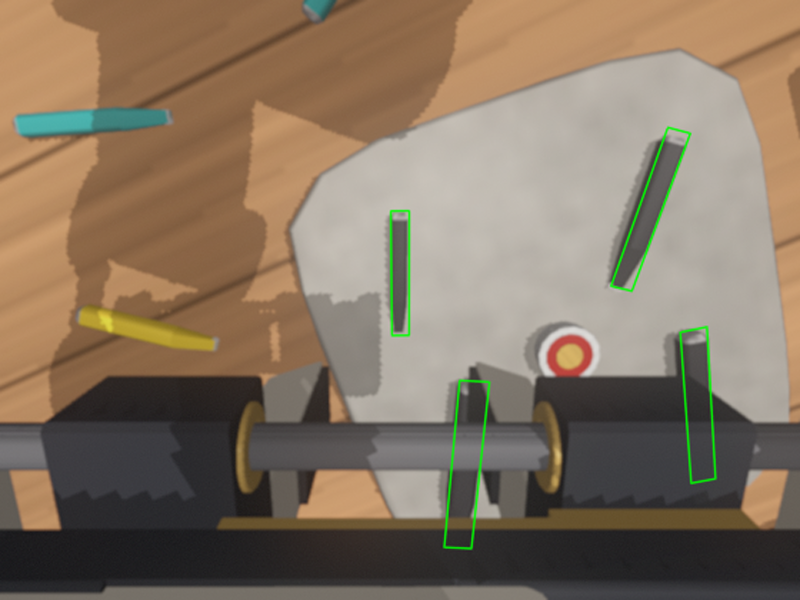

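Request:
step_arm(commands=[{"translation":[0,0,30],"roll":0},{"translation":[0,0,36],"roll":0},{"translation":[0,0,36],"roll":0},{"translation":[0,0,36],"roll":0},{"translation":[0,0,30],"roll":0},{"translation":[0,0,15],"roll":0},{"translation":[0,0,10.5],"roll":0},{"translation":[0,0,0],"roll":0},{"translation":[0,0,0],"roll":0}])

```text
time: 6.6
tool_pos: [0.432, -0.316, 0.0334]
tool_rot: [-3.142, 0.0, 2.729]
contact_force: [0.5, -0.2, -0.1]
opening: 0.0456
grip_force: 0.0
```

Request:
step_arm(commands=[{"translation":[0,0,0],"roll":0},{"translation":[0,0,0],"roll":0},{"translation":[0,0,0],"roll":0},{"translation":[0,0,0],"roll":0},{"translation":[0,0,0],"roll":0},{"translation":[0,0,0],"roll":0}], fingers=0, grip_force=30)

```text
time: 7.1
tool_pos: [0.4318, -0.3158, 0.0335]
tool_rot: [-3.142, 0.0, 2.73]
contact_force: [-0.8, -0.4, 2.5]
opening: 0.0114
grip_force: 30.0
```

Request:
step_arm(commands=[{"translation":[0,0,-15],"roll":0},{"translation":[0,0,-30],"roll":0},{"translation":[0,0,-30],"roll":0},{"translation":[0,0,-30],"roll":0},{"translation":[0,0,-15],"roll":0},{"translation":[0,0,0],"roll":0}])

```text
time: 7.6
tool_pos: [0.4332, -0.3171, 0.157]
tool_rot: [-3.139, 0.007, 2.73]
contact_force: [0.6, 0.3, -1.3]
opening: 0.0118
grip_force: 30.0
```

```bash
python3 - <<'E'
from h import *
print(togo(.4356,.2491,.153,1.173),observe()["opening"])
E
```

```text
{'t': 7.6, 'tool_mm': array([224.4, 519.9,   4. ]), 'roll': np.float64(1.557), 'yaw': np.float64(2.73), 'q6': np.float64(-1.93)} 0.011841545911916893
```

Request:
step_arm(commands=[{"translation":[9,21,0],"roll":0},{"translation":[15.3,35.5,0],"roll":0},{"translation":[15.3,35.5,0],"roll":0},{"translation":[15.3,35.5,0],"roll":0},{"translation":[15.3,35.5,0],"roll":0},{"translation":[15.3,35.5,0],"roll":0},{"translation":[15.3,35.5,0],"roll":0},{"translation":[15.3,35.5,0],"roll":0},{"translation":[15.3,35.5,0],"roll":0},{"translation":[15.3,35.5,0],"roll":0},{"translation":[15.3,35.5,0],"roll":0},{"translation":[15.3,35.5,0],"roll":0},{"translation":[15.3,35.5,0],"roll":0},{"translation":[15.3,35.5,0],"roll":0},{"translation":[15.3,35.5,0],"roll":0},{"translation":[0,0,0],"roll":0.12},{"translation":[0,0,0],"roll":0.12},{"translation":[0,0,0],"roll":0.12},{"translation":[0,0,0],"roll":0.12},{"translation":[0,0,0],"roll":0.12}])

```text
time: 9.27
tool_pos: [0.4336, 0.2482, 0.1517]
tool_rot: [-3.139, -0.001, 2.124]
contact_force: [0.2, -0.3, -1.8]
opening: 0.0116
grip_force: 30.0
```

Request:
step_arm(commands=[{"translation":[0,0,0],"roll":0.12},{"translation":[0,0,0],"roll":0.12},{"translation":[0,0,0],"roll":0.12},{"translation":[0,0,0],"roll":0.12},{"translation":[0,0,0],"roll":0.12},{"translation":[0,0,0],"roll":0.12},{"translation":[0,0,0],"roll":0.12},{"translation":[0,0,0],"roll":0.117},{"translation":[0,0,0],"roll":0},{"translation":[0,0,0],"roll":0}])

```text
time: 10.1
tool_pos: [0.4339, 0.2481, 0.1522]
tool_rot: [-3.14, 0.001, 1.176]
contact_force: [0.3, 0.2, -1.6]
opening: 0.0117
grip_force: 30.0
```

```bash
python3 - <<'E'
from h import *
print(togo(.4356,.2491,.028,1.173),observe()["opening"])
E
```

```text
{'t': 10.1, 'tool_mm': array([  1.6,   1.2, 124.2]), 'roll': np.float64(0.003), 'yaw': np.float64(1.176), 'q6': np.float64(0.76)} 0.01170905557778683
```

Request:
step_arm(commands=[{"translation":[1.6,1.2,20],"roll":0.003},{"translation":[0,0,30],"roll":0},{"translation":[0,0,30],"roll":0},{"translation":[0,0,20],"roll":0},{"translation":[0,0,10],"roll":0},{"translation":[0,0,7],"roll":0},{"translation":[0,0,5],"roll":0},{"translation":[0,0,1.8],"roll":0},{"translation":[0,0,0],"roll":0},{"translation":[0,0,0],"roll":0}])

```text
time: 10.93
tool_pos: [0.4368, 0.2496, 0.0303]
tool_rot: [3.14, -0.001, 1.17]
contact_force: [0.1, 0.5, -0.8]
opening: 0.0116
grip_force: 30.0
```

Request:
step_arm(commands=[{"translation":[0,0,0],"roll":0},{"translation":[0,0,0],"roll":0},{"translation":[0,0,0],"roll":0},{"translation":[0,0,0],"roll":0}], fingers=0.27)

```text
time: 11.27
tool_pos: [0.4364, 0.2494, 0.0298]
tool_rot: [3.141, -0.001, 1.17]
contact_force: [1.1, -0.1, -0.4]
opening: 0.0244
grip_force: 0.0
```

Request:
step_arm(commands=[{"translation":[0,0,-20],"roll":0},{"translation":[0,0,-36],"roll":0},{"translation":[0,0,-36],"roll":0},{"translation":[0,0,-36],"roll":0},{"translation":[0,0,-36],"roll":0},{"translation":[0,0,-36],"roll":0},{"translation":[0,0,0],"roll":0},{"translation":[0,0,0],"roll":0}])

```text
time: 11.93
tool_pos: [0.4371, 0.2497, 0.2316]
tool_rot: [3.138, -0.004, 1.17]
contact_force: [-0.0, 0.7, -1.5]
opening: 0.0249
grip_force: 0.0
```

```bash
python3 - <<'E'
from h import *
k=get_calibration("wrist");im=read_camera("wrist")
b=cv2.cvtColor(im,cv2.COLOR_RGB2BGR)
cv2.imwrite("pics/w3.png",cv2.resize(b[:300],None,fx=1.4,fy=1.4,interpolation=cv2.INTER_CUBIC))
print(togo(.4585,-.151,.15,-.646+np.pi))
E
```

```text
{'t': 11.98, 'tool_mm': array([-359.8,  176.9,   79.8]), 'roll': np.float64(-1.326), 'yaw': np.float64(1.17), 'q6': np.float64(0.77)}
```

View pics/w3.png

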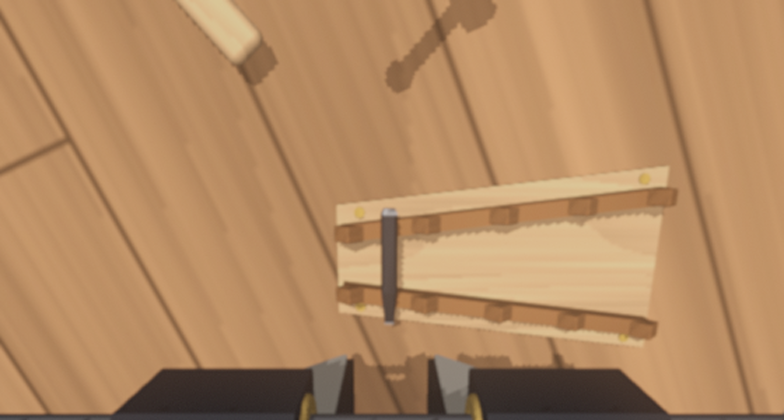

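Request:
step_arm(commands=[{"translation":[-20,10,0],"roll":0},{"translation":[-34,16.7,0],"roll":0},{"translation":[-34,16.7,0],"roll":0},{"translation":[-34,16.7,0],"roll":0},{"translation":[-34,16.7,0],"roll":0},{"translation":[-34,16.7,0],"roll":0},{"translation":[-34,16.7,0],"roll":0},{"translation":[-34,16.7,0],"roll":0},{"translation":[-34,16.7,0],"roll":0},{"translation":[-34,16.7,0],"roll":0},{"translation":[-34,16.7,0],"roll":0},{"translation":[0,0,0],"roll":-0.12},{"translation":[0,0,0],"roll":-0.12},{"translation":[0,0,0],"roll":-0.12},{"translation":[0,0,0],"roll":-0.12},{"translation":[0,0,0],"roll":-0.12},{"translation":[0,0,0],"roll":-0.12},{"translation":[0,0,0],"roll":-0.12},{"translation":[0,0,0],"roll":-0.12},{"translation":[0,0,0],"roll":-0.12}], fingers=0.5)

```text
time: 13.65
tool_pos: [0.4577, -0.1508, 0.2274]
tool_rot: [-3.14, -0.004, 2.256]
contact_force: [-0.6, -0.3, -0.3]
opening: 0.0458
grip_force: 0.0
```

Request:
step_arm(commands=[{"translation":[0,0,0],"roll":-0.12},{"translation":[0,0,0],"roll":-0.123},{"translation":[0,0,0],"roll":0},{"translation":[0,0,0],"roll":0}])

```text
time: 13.98
tool_pos: [0.458, -0.1509, 0.228]
tool_rot: [-3.141, -0.003, 2.489]
contact_force: [-0.1, -0.3, -0.9]
opening: 0.0458
grip_force: 0.0
```

```bash
python3 - <<'E'
from p import *
k=get_calibration("wrist");im=read_camera("wrist")
b=cv2.cvtColor(im,cv2.COLOR_RGB2BGR)
draw(b,k,["short","longest","long"])
cv2.imwrite("pics/w4.png",cv2.resize(b[:300],None,fx=1.4,fy=1.4,interpolation=cv2.INTER_CUBIC))
print(togo(.4585,-.151,.033,-.646+np.pi))
E
```

```text
{'t': 14.03, 'tool_mm': array([ -0.3,   0.2, 195.3]), 'roll': np.float64(-0.007), 'yaw': np.float64(2.489), 'q6': np.float64(-1.4)}
```

View pics/w4.png

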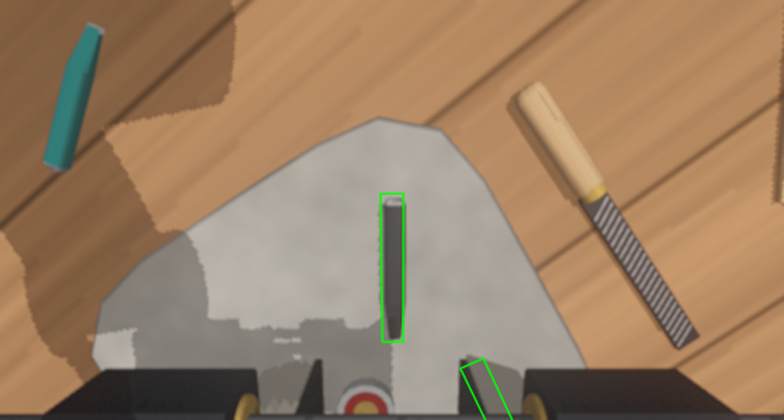

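Request:
step_arm(commands=[{"translation":[0,0,30],"roll":-0.007},{"translation":[0,0,36],"roll":0},{"translation":[0,0,36],"roll":0},{"translation":[0,0,36],"roll":0},{"translation":[0,0,30],"roll":0},{"translation":[0,0,16],"roll":0},{"translation":[0,0,11],"roll":0},{"translation":[0,0,0],"roll":0},{"translation":[0,0,0],"roll":0}])

```text
time: 14.78
tool_pos: [0.4582, -0.151, 0.0339]
tool_rot: [-3.141, -0.002, 2.498]
contact_force: [0.7, -0.4, 0.2]
opening: 0.0454
grip_force: 0.0
```

Request:
step_arm(commands=[{"translation":[0,0,0],"roll":0},{"translation":[0,0,0],"roll":0},{"translation":[0,0,0],"roll":0},{"translation":[0,0,0],"roll":0},{"translation":[0,0,0],"roll":0},{"translation":[0,0,0],"roll":0}], fingers=0, grip_force=35)

```text
time: 15.28
tool_pos: [0.459, -0.1512, 0.0349]
tool_rot: [3.141, 0.001, 2.499]
contact_force: [0.3, 1.2, 3.6]
opening: 0.0144
grip_force: 35.0
```

Request:
step_arm(commands=[{"translation":[0,0,-15],"roll":0},{"translation":[0,0,-30],"roll":0},{"translation":[0,0,-30],"roll":0},{"translation":[0,0,-30],"roll":0},{"translation":[0,0,-15],"roll":0},{"translation":[0,0,0],"roll":0}])

```text
time: 15.78
tool_pos: [0.4602, -0.1521, 0.1577]
tool_rot: [3.141, 0.007, 2.5]
contact_force: [1.1, -0.8, -2.3]
opening: 0.0145
grip_force: 35.0
```

```bash
python3 - <<'E'
from h import *
print(togo(.4872,.2274,.153,1.173),observe()["opening"])
E
```

```text
{'t': 15.78, 'tool_mm': array([205.6, 320.1,   4.7]), 'roll': np.float64(1.327), 'yaw': np.float64(2.5), 'q6': np.float64(-1.41)} 0.014484932405503281
```

Request:
step_arm(commands=[{"translation":[13.6,20.1,0],"roll":0},{"translation":[19.2,30,0],"roll":0},{"translation":[19.2,30,0],"roll":0},{"translation":[19.2,30,0],"roll":0},{"translation":[19.2,30,0],"roll":0},{"translation":[19.2,30,0],"roll":0},{"translation":[19.2,30,0],"roll":0},{"translation":[19.2,30,0],"roll":0},{"translation":[19.2,30,0],"roll":0},{"translation":[19.2,30,0],"roll":0},{"translation":[19.2,30,0],"roll":0},{"translation":[0,0,0],"roll":0.12},{"translation":[0,0,0],"roll":0.12},{"translation":[0,0,0],"roll":0.12},{"translation":[0,0,0],"roll":0.12},{"translation":[0,0,0],"roll":0.12},{"translation":[0,0,0],"roll":0.12},{"translation":[0,0,0],"roll":0.12},{"translation":[0,0,0],"roll":0.12},{"translation":[0,0,0],"roll":0.12}])

```text
time: 17.45
tool_pos: [0.4846, 0.2279, 0.1524]
tool_rot: [-3.139, 0.001, 1.414]
contact_force: [-0.4, 0.4, -1.3]
opening: 0.0144
grip_force: 35.0
```

Request:
step_arm(commands=[{"translation":[0,0,0],"roll":0.12},{"translation":[0,0,0],"roll":0.124},{"translation":[0,0,0],"roll":0},{"translation":[0,0,0],"roll":0},{"translation":[0,0,0],"roll":0}])

```text
time: 17.87
tool_pos: [0.4851, 0.2281, 0.1535]
tool_rot: [-3.14, 0.001, 1.179]
contact_force: [-0.3, 1.0, -1.0]
opening: 0.0146
grip_force: 35.0
```

```bash
python3 - <<'E'
from h import *
print(togo(.4872,.2274,.0295,1.173),observe()["opening"])
E
```

```text
{'t': 17.87, 'tool_mm': array([  0.2,   2.2, 124. ]), 'roll': np.float64(0.006), 'yaw': np.float64(1.179), 'q6': np.float64(0.69)} 0.014635523746445363
```

Request:
step_arm(commands=[{"translation":[0.2,2.2,20],"roll":0.006},{"translation":[0,0,30],"roll":0},{"translation":[0,0,30],"roll":0},{"translation":[0,0,20],"roll":0},{"translation":[0,0,10],"roll":0},{"translation":[0,0,7],"roll":0},{"translation":[0,0,5],"roll":0},{"translation":[0,0,2],"roll":0},{"translation":[0,0,0],"roll":0},{"translation":[0,0,0],"roll":0}])

```text
time: 18.7
tool_pos: [0.4883, 0.2278, 0.0313]
tool_rot: [3.14, -0.001, 1.17]
contact_force: [0.9, 0.6, -1.6]
opening: 0.0145
grip_force: 35.0
```

Request:
step_arm(commands=[{"translation":[0,0,0],"roll":0},{"translation":[0,0,0],"roll":0},{"translation":[0,0,0],"roll":0},{"translation":[0,0,0],"roll":0}], fingers=0.3)

```text
time: 19.03
tool_pos: [0.4879, 0.2277, 0.0309]
tool_rot: [3.141, -0.001, 1.17]
contact_force: [0.8, -0.1, -0.1]
opening: 0.0275
grip_force: 0.0
```

Request:
step_arm(commands=[{"translation":[0,0,-20],"roll":0},{"translation":[0,0,-36],"roll":0},{"translation":[0,0,-36],"roll":0},{"translation":[0,0,-36],"roll":0},{"translation":[0,0,-36],"roll":0},{"translation":[0,0,-36],"roll":0},{"translation":[0,0,0],"roll":0},{"translation":[0,0,0],"roll":0}])

```text
time: 19.7
tool_pos: [0.4886, 0.2279, 0.2328]
tool_rot: [3.137, -0.004, 1.17]
contact_force: [-0.8, -1.1, -0.4]
opening: 0.0276
grip_force: 0.0
```

```bash
python3 - <<'E'
from h import *
print(togo(.6065,-.1585,.15,-.199+np.pi))
E
```

```text
{'t': 19.7, 'tool_mm': array([-309.8,  259.3,   82.8]), 'roll': np.float64(1.369), 'yaw': np.float64(1.17), 'q6': np.float64(0.7)}
```

Request:
step_arm(commands=[{"translation":[-19.8,16.3,0],"roll":0},{"translation":[-29,24.3,0],"roll":0},{"translation":[-29,24.3,0],"roll":0},{"translation":[-29,24.3,0],"roll":0},{"translation":[-29,24.3,0],"roll":0},{"translation":[-29,24.3,0],"roll":0},{"translation":[-29,24.3,0],"roll":0},{"translation":[-29,24.3,0],"roll":0},{"translation":[-29,24.3,0],"roll":0},{"translation":[-29,24.3,0],"roll":0},{"translation":[-29,24.3,0],"roll":0},{"translation":[0,0,0],"roll":0.12},{"translation":[0,0,0],"roll":0.12},{"translation":[0,0,0],"roll":0.12},{"translation":[0,0,0],"roll":0.12},{"translation":[0,0,0],"roll":0.12},{"translation":[0,0,0],"roll":0.12},{"translation":[0,0,0],"roll":0.12},{"translation":[0,0,0],"roll":0.12},{"translation":[0,0,0],"roll":0.12}], fingers=0.5)

```text
time: 21.37
tool_pos: [0.6047, -0.1586, 0.2282]
tool_rot: [-3.14, 0.003, 0.084]
contact_force: [1.1, -0.8, 0.8]
opening: 0.046
grip_force: 0.0
```

Request:
step_arm(commands=[{"translation":[0,0,0],"roll":0.12},{"translation":[0,0,0],"roll":0.12},{"translation":[0,0,0],"roll":0.05},{"translation":[0,0,0],"roll":0},{"translation":[0,0,0],"roll":0}])

```text
time: 21.78
tool_pos: [0.6049, -0.1586, 0.2289]
tool_rot: [-3.141, 0.003, -0.198]
contact_force: [0.3, -0.6, -0.2]
opening: 0.0459
grip_force: 0.0
```

```bash
python3 - <<'E'
from p import *
k=get_calibration("wrist");im=read_camera("wrist")
b=cv2.cvtColor(im,cv2.COLOR_RGB2BGR)
draw(b,k,["longest","long"])
cv2.imwrite("pics/w5.png",cv2.resize(b[:300],None,fx=1.4,fy=1.4,interpolation=cv2.INTER_CUBIC))
print(togo(.6065,-.1585,.034,-.199+np.pi))
E
```

```text
{'t': 21.83, 'tool_mm': array([  1.4,  -0.5, 195.2]), 'roll': np.float64(0.001), 'yaw': np.float64(-0.198), 'q6': np.float64(1.39)}
```

View pics/w5.png

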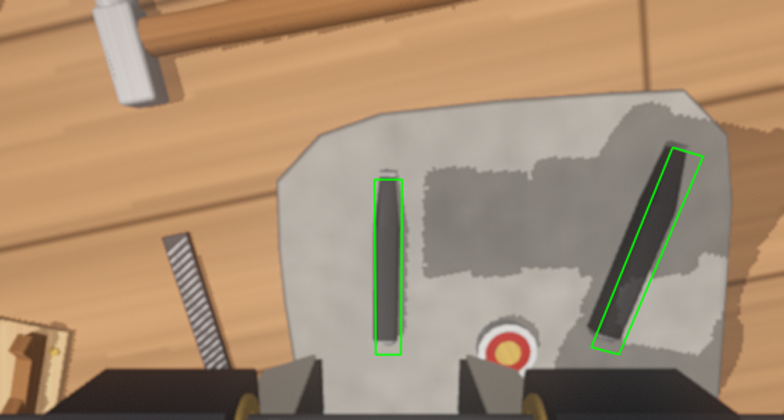

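Request:
step_arm(commands=[{"translation":[2.5,-0.5,30],"roll":0},{"translation":[2,0,36],"roll":0},{"translation":[0,0,36],"roll":0},{"translation":[0,0,36],"roll":0},{"translation":[0,0,30],"roll":0},{"translation":[0,0,16],"roll":0},{"translation":[0,0,11],"roll":0},{"translation":[0,0,0],"roll":0},{"translation":[0,0,0],"roll":0}])

```text
time: 22.58
tool_pos: [0.6101, -0.1593, 0.0356]
tool_rot: [-3.142, -0.0, -0.2]
contact_force: [0.3, -0.4, 0.5]
opening: 0.0461
grip_force: 0.0
```

Request:
step_arm(commands=[{"translation":[0,0,0],"roll":0},{"translation":[0,0,0],"roll":0},{"translation":[0,0,0],"roll":0},{"translation":[0,0,0],"roll":0},{"translation":[0,0,0],"roll":0},{"translation":[0,0,0],"roll":0}], fingers=0, grip_force=45)

```text
time: 23.08
tool_pos: [0.6105, -0.1589, 0.0364]
tool_rot: [-3.141, -0.001, -0.2]
contact_force: [-0.3, 1.9, 5.8]
opening: 0.0176
grip_force: 45.0
```

Request:
step_arm(commands=[{"translation":[0,0,-15],"roll":0},{"translation":[0,0,-30],"roll":0},{"translation":[0,0,-30],"roll":0},{"translation":[0,0,-30],"roll":0},{"translation":[0,0,-15],"roll":0},{"translation":[0,0,0],"roll":0}])

```text
time: 23.58
tool_pos: [0.6117, -0.1601, 0.1595]
tool_rot: [3.14, -0.007, -0.2]
contact_force: [0.6, 0.9, -1.2]
opening: 0.0177
grip_force: 45.0
```

```bash
python3 - <<'E'
from h import *
print(togo(.5388,.2056,.153,1.173),observe()["opening"])
E
```

```text
{'t': 23.58, 'tool_mm': array([-144.2, -343.9,    6.5]), 'roll': np.float64(-1.373), 'yaw': np.float64(-0.2), 'q6': np.float64(1.39)} 0.01766546326611427
```

Request:
step_arm(commands=[{"translation":[-8,-18,0],"roll":0},{"translation":[-13,-31,0],"roll":0},{"translation":[-13,-31,0],"roll":0},{"translation":[-13,-31,0],"roll":0},{"translation":[-13,-31,0],"roll":0},{"translation":[-13,-31,0],"roll":0},{"translation":[-13,-31,0],"roll":0},{"translation":[-13,-31,0],"roll":0},{"translation":[-13,-31,0],"roll":0},{"translation":[-13,-31,0],"roll":0},{"translation":[-13,-31,0],"roll":0},{"translation":[-6.2,-15.9,0],"roll":0},{"translation":[0,0,0],"roll":-0.12},{"translation":[0,0,0],"roll":-0.12},{"translation":[0,0,0],"roll":-0.12},{"translation":[0,0,0],"roll":-0.12},{"translation":[0,0,0],"roll":-0.12},{"translation":[0,0,0],"roll":-0.12},{"translation":[0,0,0],"roll":-0.12},{"translation":[0,0,0],"roll":-0.12}])

```text
time: 25.25
tool_pos: [0.536, 0.2061, 0.1532]
tool_rot: [-3.14, 0.003, 0.766]
contact_force: [0.5, 0.6, -3.0]
opening: 0.0175
grip_force: 45.0
```

Request:
step_arm(commands=[{"translation":[0,0,0],"roll":-0.12},{"translation":[0,0,0],"roll":-0.12},{"translation":[0,0,0],"roll":-0.12},{"translation":[0,0,0],"roll":-0.05},{"translation":[0,0,0],"roll":0},{"translation":[0,0,0],"roll":0},{"translation":[0,0,0],"roll":0}])

```text
time: 25.83
tool_pos: [0.5366, 0.2063, 0.1544]
tool_rot: [-3.14, 0.001, 1.168]
contact_force: [-0.2, -0.2, -3.2]
opening: 0.0176
grip_force: 45.0
```

```bash
python3 - <<'E'
from h import *
k=get_calibration("wrist");im=read_camera("wrist")
b=cv2.cvtColor(im,cv2.COLOR_RGB2BGR)
cv2.imwrite("pics/w6.png",cv2.resize(b,None,fx=1.4,fy=1.4,interpolation=cv2.INTER_CUBIC))
print(togo(.5388,.2056,.031,1.173),observe()["opening"])
E
```

```text
{'t': 25.88, 'tool_mm': array([1.000e-01, 2.200e+00, 1.237e+02]), 'roll': np.float64(-0.005), 'yaw': np.float64(1.168), 'q6': np.float64(0.64)} 0.017468159194067343
```

View pics/w6.png

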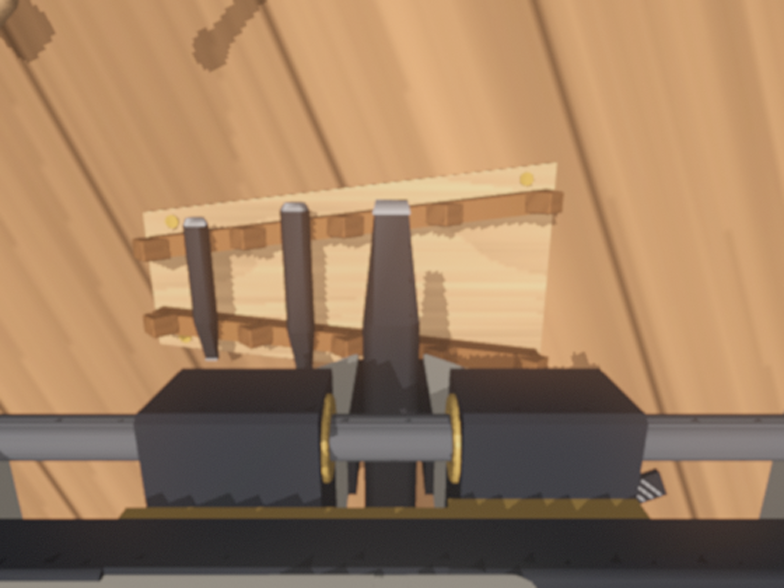

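```bash
python3 - <<'E'
from h import *
s=observe();c,sn=np.cos(1.168),np.sin(1.168)
for row in (201,214):
  for z in (.149,.158,.167):
    w=ray("wrist",[391/1.4,row/1.4],z)[0];d=w-s["tool_pos"];print(row,z,round(1e3*(c*d[0]+sn*d[1]),1))
E
```

```text
201 0.149 59.8
201 0.158 60.5
201 0.167 61.2
214 0.149 55.7
214 0.158 56.6
214 0.167 57.5
```

Request:
step_arm(commands=[{"translation":[0.1,1.5,20],"roll":-0.005},{"translation":[0,0,30],"roll":0},{"translation":[0,0,30],"roll":0},{"translation":[0,0,20],"roll":0},{"translation":[0,0,10],"roll":0},{"translation":[0,0,7],"roll":0},{"translation":[0,0,5],"roll":0},{"translation":[0,0,2.5],"roll":0},{"translation":[0,0,0],"roll":0},{"translation":[0,0,0],"roll":0}])

```text
time: 26.72
tool_pos: [0.5391, 0.2062, 0.0319]
tool_rot: [3.14, -0.001, 1.175]
contact_force: [0.1, -0.4, -2.4]
opening: 0.0175
grip_force: 45.0
```

Request:
step_arm(commands=[{"translation":[0,0,0],"roll":0},{"translation":[0,0,0],"roll":0},{"translation":[0,0,0],"roll":0},{"translation":[0,0,0],"roll":0}], fingers=0.33)

```text
time: 27.05
tool_pos: [0.5389, 0.2061, 0.0315]
tool_rot: [3.141, -0.001, 1.175]
contact_force: [0.6, 0.0, -0.8]
opening: 0.0305
grip_force: 0.0
```

Request:
step_arm(commands=[{"translation":[0,0,-20],"roll":0},{"translation":[0,0,-36],"roll":0},{"translation":[0,0,-36],"roll":0},{"translation":[0,0,-36],"roll":0},{"translation":[0,0,-36],"roll":0},{"translation":[0,0,-36],"roll":0},{"translation":[0,0,0],"roll":0},{"translation":[0,0,0],"roll":0}])

```text
time: 27.72
tool_pos: [0.5395, 0.2063, 0.2336]
tool_rot: [3.137, -0.003, 1.175]
contact_force: [-0.2, -0.5, -0.6]
opening: 0.0303
grip_force: 0.0
```

```bash
python3 - <<'E'
from h import *
print(togo(.584,-.328,.15,-.466+np.pi))
E
```

```text
{'t': 27.72, 'tool_mm': array([-475.8,  247.1,   83.6]), 'roll': np.float64(-1.501), 'yaw': np.float64(1.175), 'q6': np.float64(0.63)}
```

Request:
step_arm(commands=[{"translation":[-20.8,12.1,0],"roll":0},{"translation":[-35,18.1,0],"roll":0},{"translation":[-35,18.1,0],"roll":0},{"translation":[-35,18.1,0],"roll":0},{"translation":[-35,18.1,0],"roll":0},{"translation":[-35,18.1,0],"roll":0},{"translation":[-35,18.1,0],"roll":0},{"translation":[-35,18.1,0],"roll":0},{"translation":[-35,18.1,0],"roll":0},{"translation":[-35,18.1,0],"roll":0},{"translation":[-35,18.1,0],"roll":0},{"translation":[-35,18.1,0],"roll":0},{"translation":[-35,18.1,0],"roll":0},{"translation":[-35,18.1,0],"roll":0},{"translation":[0,0,0],"roll":-0.12},{"translation":[0,0,0],"roll":-0.12},{"translation":[0,0,0],"roll":-0.12},{"translation":[0,0,0],"roll":-0.12},{"translation":[0,0,0],"roll":-0.12}], fingers=0.55)

```text
time: 29.3
tool_pos: [0.5825, -0.3282, 0.2285]
tool_rot: [-3.139, -0.003, 1.78]
contact_force: [-0.6, 0.4, -0.5]
opening: 0.0507
grip_force: 0.0
```

Request:
step_arm(commands=[{"translation":[0,0,0],"roll":-0.12},{"translation":[0,0,0],"roll":-0.12},{"translation":[0,0,0],"roll":-0.12},{"translation":[0,0,0],"roll":-0.12},{"translation":[0,0,0],"roll":-0.12},{"translation":[0,0,0],"roll":-0.12},{"translation":[0,0,0],"roll":-0.12},{"translation":[0,0,0],"roll":-0.06},{"translation":[0,0,0],"roll":0},{"translation":[0,0,0],"roll":0},{"translation":[0,0,0],"roll":0}])

```text
time: 30.22
tool_pos: [0.5829, -0.3283, 0.2298]
tool_rot: [3.141, -0.002, 2.673]
contact_force: [0.3, -0.0, 0.3]
opening: 0.0505
grip_force: 0.0
```

```bash
python3 - <<'E'
from p import *
k=get_calibration("wrist");im=read_camera("wrist")
b=cv2.cvtColor(im,cv2.COLOR_RGB2BGR)
draw(b,k,["longest"])
cv2.imwrite("pics/w7.png",cv2.resize(b[:300],None,fx=1.4,fy=1.4,interpolation=cv2.INTER_CUBIC))
print(togo(.584,-.328,.034,-.466+np.pi))
E
```

```text
{'t': 30.27, 'tool_mm': array([ -0.8,   0.7, 196.1]), 'roll': np.float64(-0.002), 'yaw': np.float64(2.673), 'q6': np.float64(-1.73)}
```

View pics/w7.png

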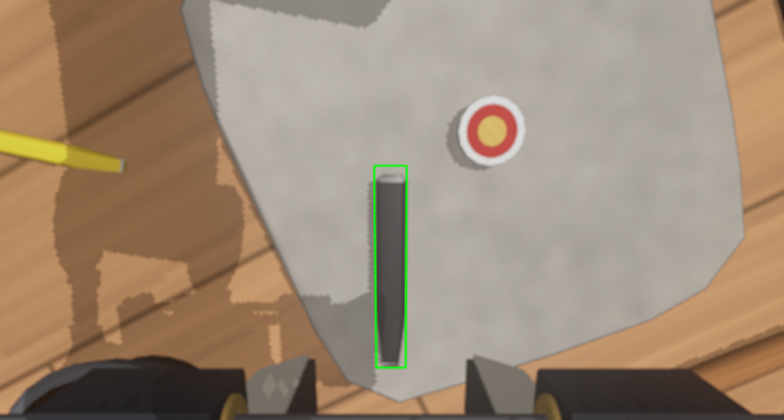

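Request:
step_arm(commands=[{"translation":[-2,0.7,30],"roll":0},{"translation":[-2,0,36],"roll":0},{"translation":[0,0,36],"roll":0},{"translation":[0,0,36],"roll":0},{"translation":[0,0,30],"roll":0},{"translation":[0,0,16],"roll":0},{"translation":[0,0,11],"roll":0},{"translation":[0,0,0],"roll":0},{"translation":[0,0,0],"roll":0}])

```text
time: 31.02
tool_pos: [0.5873, -0.3298, 0.0362]
tool_rot: [3.142, 0.0, 2.674]
contact_force: [-0.2, -0.8, 1.3]
opening: 0.0504
grip_force: 0.0
```

Request:
step_arm(commands=[{"translation":[0,0,0],"roll":0},{"translation":[0,0,0],"roll":0},{"translation":[0,0,0],"roll":0},{"translation":[0,0,0],"roll":0},{"translation":[0,0,0],"roll":0},{"translation":[0,0,0],"roll":0}], fingers=0, grip_force=58)

```text
time: 31.52
tool_pos: [0.5873, -0.3298, 0.0366]
tool_rot: [-3.141, 0.001, 2.675]
contact_force: [-0.7, 0.3, 3.9]
opening: 0.0204
grip_force: 58.0
```

Request:
step_arm(commands=[{"translation":[0,0,-15],"roll":0},{"translation":[0,0,-30],"roll":0},{"translation":[0,0,-30],"roll":0},{"translation":[0,0,-30],"roll":0},{"translation":[0,0,-15],"roll":0},{"translation":[0,0,0],"roll":0}])

```text
time: 32.02
tool_pos: [0.5886, -0.3306, 0.1601]
tool_rot: [-3.141, 0.007, 2.675]
contact_force: [0.5, -1.1, -2.3]
opening: 0.0202
grip_force: 58.0
```

```bash
python3 - <<'E'
from h import *
print(togo(.5904,.1839,.153,1.173),observe()["opening"])
E
```

```text
{'t': 32.02, 'tool_mm': array([229.9, 460.3,   7.1]), 'roll': np.float64(1.502), 'yaw': np.float64(2.675), 'q6': np.float64(-1.73)} 0.020207370097107887
```

Request:
step_arm(commands=[{"translation":[8.4,16.3,0],"roll":0},{"translation":[16.4,32.9,0],"roll":0},{"translation":[16.4,32.9,0],"roll":0},{"translation":[16.4,32.9,0],"roll":0},{"translation":[16.4,32.9,0],"roll":0},{"translation":[16.4,32.9,0],"roll":0},{"translation":[16.4,32.9,0],"roll":0},{"translation":[16.4,32.9,0],"roll":0},{"translation":[16.4,32.9,0],"roll":0},{"translation":[16.4,32.9,0],"roll":0},{"translation":[16.4,32.9,0],"roll":0},{"translation":[16.4,32.9,0],"roll":0},{"translation":[16.4,32.9,0],"roll":0},{"translation":[16.4,32.9,0],"roll":0},{"translation":[8.4,16.3,0],"roll":0},{"translation":[0,0,0],"roll":0.12},{"translation":[0,0,0],"roll":0.12},{"translation":[0,0,0],"roll":0.12},{"translation":[0,0,0],"roll":0.12},{"translation":[0,0,0],"roll":0.12}])

```text
time: 33.68
tool_pos: [0.5875, 0.1849, 0.1534]
tool_rot: [-3.138, -0.001, 2.069]
contact_force: [-1.5, -0.5, -3.6]
opening: 0.0202
grip_force: 58.0
```

Request:
step_arm(commands=[{"translation":[0,0,0],"roll":0.12},{"translation":[0,0,0],"roll":0.12},{"translation":[0,0,0],"roll":0.12},{"translation":[0,0,0],"roll":0.12},{"translation":[0,0,0],"roll":0.12},{"translation":[0,0,0],"roll":0.12},{"translation":[0,0,0],"roll":0.12},{"translation":[0,0,0],"roll":0.06},{"translation":[0,0,0],"roll":0},{"translation":[0,0,0],"roll":0},{"translation":[0,0,0],"roll":0}])

```text
time: 34.6
tool_pos: [0.5883, 0.1849, 0.1548]
tool_rot: [-3.14, 0.001, 1.177]
contact_force: [0.3, -0.3, -3.7]
opening: 0.0201
grip_force: 58.0
```

```bash
python3 - <<'E'
from h import *
k=get_calibration("wrist");im=read_camera("wrist")
b=cv2.cvtColor(im,cv2.COLOR_RGB2BGR)
cv2.imwrite("pics/w8.png",cv2.resize(b[:300],None,fx=1.4,fy=1.4,interpolation=cv2.INTER_CUBIC))
print(togo(.5904,.1839,.0318,1.173),observe()["opening"])
E
```

```text
{'t': 34.65, 'tool_mm': array([-1.000e-01,  2.200e+00,  1.233e+02]), 'roll': np.float64(0.003), 'yaw': np.float64(1.176), 'q6': np.float64(0.57)} 0.020438741370129496
```

View pics/w8.png

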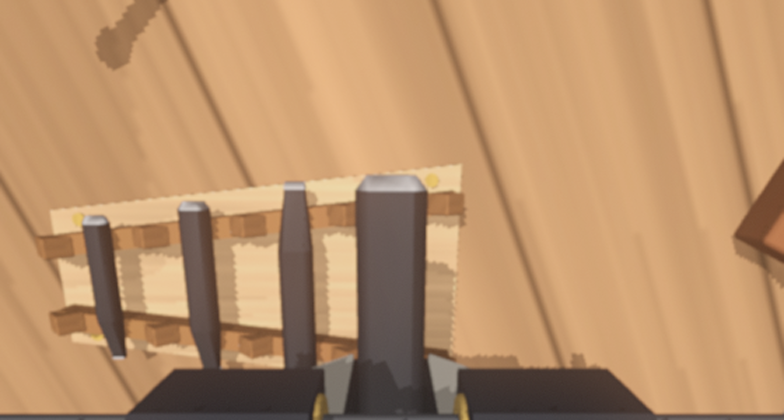

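Request:
step_arm(commands=[{"translation":[0,1.5,20],"roll":0.003},{"translation":[0,0,30],"roll":0},{"translation":[0,0,30],"roll":0},{"translation":[0,0,20],"roll":0},{"translation":[0,0,10],"roll":0},{"translation":[0,0,7],"roll":0},{"translation":[0,0,5],"roll":0},{"translation":[0,0,2.5],"roll":0},{"translation":[0,0,0],"roll":0},{"translation":[0,0,0],"roll":0}])

```text
time: 35.48
tool_pos: [0.5909, 0.1845, 0.0325]
tool_rot: [3.14, -0.001, 1.172]
contact_force: [0.0, 0.3, -4.2]
opening: 0.0204
grip_force: 58.0
```

Request:
step_arm(commands=[{"translation":[0,0,0],"roll":0},{"translation":[0,0,0],"roll":0},{"translation":[0,0,0],"roll":0},{"translation":[0,0,0],"roll":0}], fingers=0.36)

```text
time: 35.82
tool_pos: [0.5907, 0.1845, 0.0323]
tool_rot: [3.14, -0.001, 1.172]
contact_force: [0.2, 0.2, -0.2]
opening: 0.0332
grip_force: 0.0
```

Request:
step_arm(commands=[{"translation":[0,0,-20],"roll":0},{"translation":[0,0,-36],"roll":0},{"translation":[0,0,-36],"roll":0},{"translation":[0,0,-36],"roll":0},{"translation":[0,0,-36],"roll":0},{"translation":[0,0,-36],"roll":0},{"translation":[-20,-10,0],"roll":0},{"translation":[-30,-20,0],"roll":0},{"translation":[-20,-20,0],"roll":0},{"translation":[0,0,0],"roll":0},{"translation":[0,0,0],"roll":0}])

```text
time: 36.73
tool_pos: [0.5163, 0.139, 0.2324]
tool_rot: [3.14, -0.001, 1.171]
contact_force: [-0.2, 0.4, 0.7]
opening: 0.0328
grip_force: 0.0
```

```bash
python3 - <<'E'
from h import *
k=get_calibration("wrist");im=read_camera("wrist")
b=cv2.cvtColor(im,cv2.COLOR_RGB2BGR)
R=np.array([np.cos(1.173),np.sin(1.173)]);D=np.array([np.cos(-.398),np.sin(-.398)]);c=np.array([.513,.2165])
for y,L,h in ((-.084,.086,.012),(-.028,.104,.015),(.028,.122,.018),(.084,.14,.021)):
    for s in (-1,0,1):
        u=proj([*(c+D*y+R*s*L/2),.024+h],k)[0];cv2.circle(b,tuple(np.round(u).astype(int).tolist()),2,(0,255,0),-1)
cv2.imwrite("pics/w9.png",cv2.resize(b,(800,600),interpolation=cv2.INTER_CUBIC))
E
```

```text
(no output)
```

View pics/w9.png

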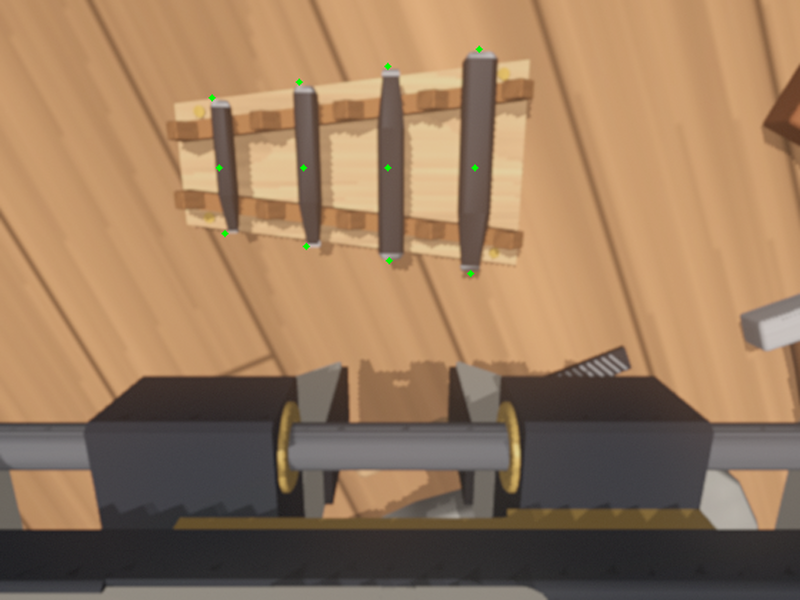

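```bash
python3 -c "
from cell import *
print(hand_in())"
```

```text
the job is handed in; nothing more can be done
None
```

All four punches are in the tool rest in order of length, shortest at the narrow end; the last picture shows each down in its notches, straight and centred to within a few millimetres. I handed the job in at about 37 s but got no verdict back, and never moved the wax tin, file or hammer on purpose, though I did not re-measure them at the end.

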